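# Weigh the glass bead and hold its dish out to the customer

### The job

Weigh the big pink bead, which lies in its white dish on the spring scale: stand brass weights on the free end of the pan, beside the dish, until the red pointer rests well inside the green band with nothing touching the scale. Then, leaving those weights on the pan, lift the dish by its blue handle, turn it a quarter turn so that the handle lies in line with the mat's yellow stripe and points back towards you, and finish while still holding it still and level about 12 cm above the middle of the blue mat. Keep the bead in the middle of the dish all the while, and leave the other things on the counter where they are.

Things in the scene. Friction and masses are not known exactly. Their poses are not given: they have to be found in the camera images.
- scale: Red spring scale, fixed, base 190 x 110 x 40 mm. Origin: centre of its underside, on the counter. Its pan, centred over the origin, is a tray 250 mm along the scale's x by 140 mm along y, rim 6 mm high; it moves only up and down, its floor 100 mm minus the joint value above the counter. The dish stands on the +x half; the -x end (robot's side) is free for weights.
- band_mid (a point): Middle of the green band, at the centre of the white gauge column (30 x 26 mm, 145 mm high, 93 mm from the scale's origin along its y). The band is 14 mm high, painted on the column's two x faces; the pan's red pointer, level with the pan's floor, passes in front of it.
- pan (a joint): Pan deflection in m, down positive: about 0 (+-0.004, by the bead) with dish and bead only, +0.010 per brass weight (68.7 N/m, damped, settles in 1 s). Green band: 0.0095 to 0.0235, middle 0.0165; one or two weights are needed, as the bead is light or heavy. Dish lifted off: about -0.027 with no weight, -0.017 with one, -0.007 with two. Stops at -0.036 and 0.036.
- pan_free (a point): Middle of the free part of the pan, on the pan's floor, 68 mm along -x from the pan's centre; it moves with the pan. There is room for two weights side by side, 35 mm to either side of it along the scale's y. The free strip spans about 50 mm either way along x.
- dish: White dished plate, 120 mm across, 24.5 mm high, 130 g, foot 84 mm across; inside slopes 9 degrees down to the middle. Origin: centre of its underside, z up. A straight blue handle, 14 x 14 mm, middle line 22 mm above the underside, sticks out along the dish's -x to 138 mm from the centre. At the start it points to the robot's right (the dish's x to the left), past the pan's edge.
- dish_grip (a point): Point on the handle's middle line, 105 mm along -x from the dish's centre and 22 mm above its underside: the place to grip, from above, closing across the handle (along the dish's y). Free air all round it. Dish and bead hang about 90 mm off this point, so grip firmly (about 40 N) to keep the dish level.
- dish_mid (a point): Centre of the dish's inside surface, 6 mm above its underside.
- bead_center (a point): Centre of the loose pink glass ball bead, 36 mm in diameter (30 to 90 g, unknown), that lies in the middle of the dish and can roll.
- mat: Flat blue customer mat, 150 x 150 x 2 mm, fixed on the counter. Origin: centre of its underside, z up. Its x axis points away from the robot, towards the customer; a short yellow stripe runs from its middle towards its near (-x) edge, showing the line of the handle.
- mat_mid (a point): Centre of the mat's top face, 2 mm above the counter.
- weight1: Brass weight, 70 g, 34 mm high, standing on the counter: flat foot 28 mm in diameter and 8 mm high, narrow neck, and a knob 18 mm in diameter from 21 to 34 mm above the underside to grip from above. Origin: centre of the underside. The three weights are alike; one may stay unused.
- weight2: Brass weight, 70 g, 34 mm high, standing on the counter: flat foot 28 mm in diameter and 8 mm high, narrow neck, and a knob 18 mm in diameter from 21 to 34 mm above the underside to grip from above. Origin: centre of the underside. The three weights are alike; one may stay unused.
- weight3: Brass weight, 70 g, 34 mm high, standing on the counter: flat foot 28 mm in diameter and 8 mm high, narrow neck, and a knob 18 mm in diameter from 21 to 34 mm above the underside to grip from above. Origin: centre of the underside. The three weights are alike; one may stay unused.
- spool_pink: Bystander: pink thread spool, 32 mm in diameter, 44 mm high, standing; origin: centre of its underside. Leave it alone.
- spool_teal: Bystander: teal thread spool, 32 mm in diameter, 44 mm high, standing; origin: centre of its underside. Leave it alone.
- spool_yellow: Bystander: yellow thread spool, 32 mm in diameter, 44 mm high, standing; origin: centre of its underside. Leave it alone.
- button_jar: Bystander: button jar with red lid, 60 mm in diameter, 75 mm high; origin: centre of its underside. Leave it alone.
- pin_tin: Bystander: green pin tin, round, 74 mm in diameter, 24 mm high; origin: centre of its underside. Leave it alone.
- tape_case: Bystander: yellow tape measure case, 55 x 55 x 30 mm; origin: centre of its underside. Leave it alone.

How it is judged:
By the outcome, as a careful person would: the job done as asked, in the order asked, and still so for the second after the job is handed in, while the arm keeps its last pose, push and grip.
It also fails if it takes over 72 s, if anything falls off the work surface, if the arm or the gripper's body presses on something with over 40 N, if the wrist force passes 120 N, or if a joint passes its speed limit or range.

### The arm

A 6-joint arm with a two-finger parallel gripper is mounted at the origin on the work surface. World frame = base frame: x ahead of the robot, y to its left, z up, the work surface at z = 0. Lengths are in m, angles in rad, forces in N, time in s.
With the tool pointing down it reaches from about 0.35 to 0.875 m from the base axis. Payload 4.2 kg.
Tool frame: the origin (TCP) lies at the very end of the fingers, on their centre line; the grasp point (between the pads) lies manip.grasp_offset behind it (manip.grasp_offset is the distance from the TCP to the grasp point, in m); z points along the fingers, y is the line along which they close (so a half turn about z gives the same grasp; the last joint's range is limited). The gripper opens to 87 mm and grips with 3 to 60 N. Pads are 19 mm wide; open, the fingers measure 117 mm over their backs; the gripper's body (75 mm by 190 mm) begins 51 mm behind the grasp point.
Start: joints at [1.577, 0.385, 0.008, 0, -1.194, -0.259], TCP at [0.156, 0.605, 0.223] pointing down, gripper open.
Joint ranges: [-3.14, 3.14], [-1.21, 2.06], [-1.07, 1.41], [-3.16, 2.05], [-2.99, -0.16], [-3.1, 3.1]. Speed limits (rad/s): [2.79, 2.79, 3.14, 3.14, 3.14, 3.14].

### API

Orientations are given as a unit quaternion [w, x, y, z].
In Python, from workcell import manip gives the robot as it stands.
- The arm moves only by the tool carry_out, never from a script. Its argument "increments" is text: rows parted by semicolons, each of 7 numbers parted by spaces: the opening, from 0 (shut) to 1 (fully open), then the shift along the world's x, y, z in mm, then the turn, a rotation vector about the world's x, y, z in rad. A call has 1 to 8 rows; each row shifts and turns the commanded pose from where the row before left it; what a row does not reach is not made up. A row lasts 1/10 s, in which the tool goes at most 50 mm and 8.59 degrees, less where a joint would pass 70% of its speed; a pose out of reach is approached as far as the arm can. A call with a gripper value outside its range is refused whole. The fingers move at their own pace and stop on an object; "squeeze" is the grip in N (left out, the last holds). Time passes only in rows, so rows that do not move let the fingers close. It gives the time, the measured TCP pose, the force, the opening and the grip force at its end, in the units of the state.
- manip.get_obs(): the state, without advancing time (a new reading comes with each control period).
- manip.snapshot(name): name is "side" or "top"; returns (picture, depth): 384x512x3 uint8, red, green, blue; 384x512 float32, m along the optical axis (not along the pixel's ray), 0 where there is no reading.
- manip.camera_params(name): a dict with "fx", "fy", "cx", "cy" (pixels), "k1" (the pictures are not rectified: a ray, as slopes to the right and down, at radius r is drawn at 1 + k1 r^2 times it, then the intrinsics apply), "origin" and "attitude" of the camera in the world. Camera axes: x right, y down, z forward; pixel columns grow to the right and rows downward; lengths in m; the calibration is good to about 2 mm. A picture is of the moment at which its call begins. camera_params takes no time and is no camera call.
- manip.sign_off(): hands the job in; it is judged then, once.
The state is a dict: "time": time; "q": joint angles; "joint_vel": joint speeds; "effort": joint torques, N m; "tool_pos": TCP position; "orientation": TCP orientation; "contact_force": force on the tool from outside, world axes, zero at the start; "wrist_torque": the same for the moment, N m; "width": opening from 0.0 (shut) to 1.0 (fully open); "gripper_force": force on a finger pad.
Only numpy, scipy, OpenCV 4.12 (cv2) and the standard library are available. Lean on these libraries where they do the work, as an engineer would, in place of code of your own. Each camera call takes 0.05 s, during which the arm holds its last target. There are 200 camera calls.

## Working session

There is one attempt and no reset: what is moved stays moved. The work goes in short steps, Python scripts to look and compute and a tool call to move; the robot and the scene stay as the last step left them, time stands still between calls to the robot, and variables do not carry over. Pictures are saved under pics/ and viewed, at most 10 in all, crops included, and the job is handed in when it is done.

Besides the shell and the picture viewer there is one more tool, called as a command line: name --argument value ..., lists and objects as JSON in quotes. carry_out: Moves the arm, as the interface text tells. Its arguments: {"type":"object","properties":{"increments":{"type":"string"},"squeeze":{"type":"number"}},"required":["increments"]}

```bash
mkdir -p pics; ls
python3 - <<'E'
from workcell import manip
import cv2
o=manip.get_obs();print({k:o[k] for k in('time','tool_pos','orientation','width')},manip.grasp_offset)
for n in('side','top'):
    p,d=manip.snapshot(n);cv2.imwrite(f'pics/{n}0.png',p[...,::-1]);print(manip.camera_params(n),d.min(),d.max())
E
```

```text
pics
{'time': 0.0, 'tool_pos': array([0.15616274, 0.60454628, 0.22146566]), 'orientation': array([ 1.08430999e-03,  9.92009790e-01, -1.26156227e-01, -8.50080131e-05]), 'width': 0.9992601134488674} 0.0187
{'fx': 369.93185630738566, 'fy': 369.93185630738566, 'cx': 256.4920470292108, 'cy': 189.28401406434512, 'k1': -0.07731137095277921, 'origin': array([ 0.25900625, -0.6611847 ,  0.65734054]), 'attitude': array([-0.43605426,  0.86409948, -0.22920917,  0.10320816])} 0.0 3.6327221
{'fx': 359.01500168691877, 'fy': 359.01500168691877, 'cx': 256.49702410517864, 'cy': 194.93122955948178, 'k1': 0.01663352873569386, 'origin': array([ 0.45018015, -0.04395467,  1.10819736]), 'attitude': array([ 0.05884456, -0.69862405,  0.71184309, -0.04172741])} 0.0 2.0799487
```

View pics/side0.png

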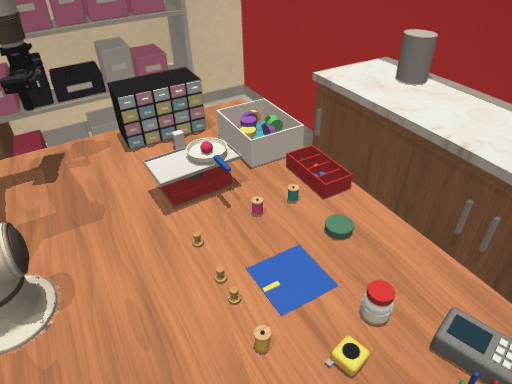

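View pics/top0.png

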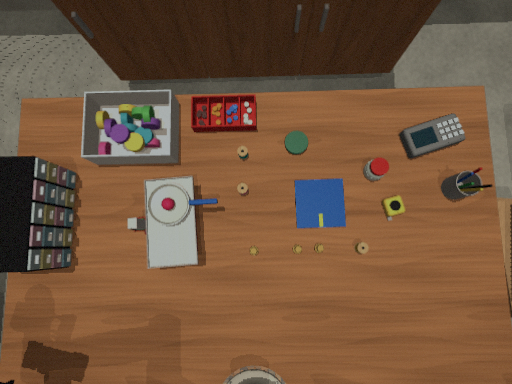

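The side view shows the scale at about (195,165), with the dish and bead at (207,148) and the handle at (222,163). The weights are at (198,239), (220,275) and (234,296), and the mat is at (291,278). In the top view, the pan is at (171,222), the bead at (168,204), the handle tip at (215,202) and the mat at (320,203). The weights are at (253,251), (298,249) and (320,247).

```bash
cat > h.py <<'E'
import numpy as np, cv2
from workcell import manip
from scipy.spatial.transform import Rotation as R
def cam(n):
    c=manip.camera_params(n);q=c['attitude'];return c,R.from_quat([q[1],q[2],q[3],q[0]]).as_matrix(),np.array(c['origin'])
def rays(n,uv):
    c,M,o=cam(n);uv=np.atleast_2d(uv).astype(float)
    K=np.array([[c['fx'],0,c['cx']],[0,c['fy'],c['cy']],[0,0,1]])
    s=cv2.undistortPoints(uv[:,None],K,np.array([c['k1'],0,0,0.]))[:,0]
    return o,np.c_[s,np.ones(len(s))]@M.T
def plane(n,uv,z):
    o,d=rays(n,uv);return o+d*((z-o[2])/d[:,2])[:,None]
def cloud(n,uv,dep):
    o,d=rays(n,uv);uv=np.atleast_2d(uv).astype(int);return o+d*dep[uv[:,1],uv[:,0]][:,None]
def tri(u1,u2):
    (a,d),(b,e)=rays('side',u1),rays('top',u2);d,e=d[0],e[0]
    s=np.linalg.lstsq(np.c_[d,-e],b-a,rcond=None)[0];p,q=a+d*s[0],b+e*s[1]
    return (p+q)/2,np.linalg.norm(p-q)
def mask(p,lo,hi,roi):
    h=cv2.cvtColor(p,cv2.COLOR_RGB2HSV);m=cv2.inRange(h,np.array(lo),np.array(hi));k=np.zeros_like(m);x0,y0,x1,y1=roi;k[y0:y1,x0:x1]=255
    m&=k;v,u=np.nonzero(m);return np.c_[u,v]
E
python3 - <<'E'
from h import *
np.set_printoptions(precision=4,suppress=True)
S,ds=manip.snapshot('side');T,dt=manip.snapshot('top')
def rep(name,lo,hi,rs,rt):
    a=mask(S,lo,hi,rs);b=mask(T,lo,hi,rt);t,e=tri(a.mean(0),b.mean(0))
    print(name,len(a),len(b),a.mean(0),b.mean(0),'tri',t,e);
    for n,x,d in(('side',a,ds),('top',b,dt)):
        c=cloud(n,x,d);print('   cloud med',np.median(c,0),'zmax',np.percentile(c[:,2],95))
    return a,b
rep('bead',(165,120,80),(179,255,255),(195,138,220,158),(158,194,180,214))
a,b=rep('handle',(100,120,50),(125,255,255),(205,150,240,180),(185,192,225,212))
for n,x,z in(('side',a,.127),('top',b,.127)):
    c=plane(n,x,z)[:,:2];print(n,'handle axis',c.mean(0),np.linalg.svd(c-c.mean(0))[2][0],c.min(0),c.max(0))
a,b=rep('mat',(100,120,50),(125,255,255),(240,240,345,315),(285,170,355,235))
for n,x in(('side',a),('top',b)):
    m=cv2.minAreaRect(plane(n,x,.002)[:,:2].astype(np.float32)*1000);print(n,'mat rect',m)
rep('stripe',(22,100,120),(35,255,255),(258,278,284,294),(312,208,330,232))
for i,(s,t) in enumerate((((198,239),(253,251)),((220,275),(298,249)),((234,296),(320,247)))):
    r=9;rep('w%d'%i,(15,140,40),(32,255,255),(s[0]-r,s[1]-r-2,s[0]+r,s[1]+r),(t[0]-8,t[1]-8,t[0]+8,t[1]+8))
big=lambda p,x0,y0,x1,y1,f:cv2.resize(p[y0:y1,x0:x1,::-1],None,fx=f,fy=f,interpolation=cv2.INTER_CUBIC)
cv2.imwrite('pics/c1.png',np.vstack([big(S,135,120,255,210,6)[:300],big(T,120,170,240,280,6)[:300]]) if 0 else np.hstack([big(S,140,120,250,215,4),cv2.resize(big(T,120,165,230,275,4),(440,380)) if 0 else big(T,118,170,208,265,4)]))
cv2.imwrite('pics/c2.png',np.hstack([big(S,180,225,250,310,6)[:500],big(T,240,238,300,321,6)[:500]]))
# pan
c=cloud('top',[[x,y] for x in range(155,190) for y in range(230,258)],dt);print('pan floor',np.median(c,0),c[:,2].std())
E
```

```text
bead 107 115 [206.1776 146.8224] [167.5478 203.4783] tri [0.5733 0.2272 0.1198] 0.0002683830876991988
   cloud med [0.5693 0.2161 0.127 ] zmax 0.13581445691443417
   cloud med [0.5707 0.2234 0.1321] zmax 0.1380910619851051
handle 112 127 [221.7143 163.0536] [202.1102 201.4331] tri [0.5779 0.1313 0.1152] 0.0008332974328181155
   cloud med [0.5742 0.1232 0.1222] zmax 0.12441884486990688
   cloud med [0.5771 0.1305 0.1234] zmax 0.12668083871195904
side handle axis [0.5714 0.1144] [-0.0005 -1.    ] [0.5624 0.071 ] [0.5813 0.1595]
top handle axis [0.576  0.1293] [ 0.0542 -0.9985] [0.569  0.0908] [0.5829 0.1658]
mat 3274 2208 [291.5159 278.781 ] [319.4968 202.5195] tri [ 0.5825 -0.2141 -0.0074] 3.0292078784231757e-05
   cloud med [ 0.5786 -0.2226  0.0005] zmax 0.0026062012355325174
   cloud med [ 0.5815 -0.2121  0.0005] zmax 0.004174315264696149
side mat rect ((579.3252563476562, -214.683837890625), (147.92124938964844, 147.23190307617188), 0.9718883633613586)
top mat rect ((580.7844848632812, -212.42657470703125), (146.724853515625, 148.2821502685547), 0.9836350679397583)
stripe 69 46 [27
[... 598 characters left out ...]
011131533
   cloud med [ 0.4434 -0.136   0.0093] zmax 0.035208615969881625
w2 73 70 [233.7945 293.1918] [318.5143 247.8429] tri [ 0.4435 -0.2018  0.0172] 0.0007717255912118308
   cloud med [ 0.443  -0.2045  0.0311] zmax 0.03338641780525781
   cloud med [ 0.4427 -0.2013  0.0087] zmax 0.03444426742934093Traceback (most recent call last):
  File "<stdin>", line 22, in <module>
    return _nx.concatenate(arrs, 1, dtype=dtype, casting=casting)
           ~~~~~~~~~~~~~~~^^^^^^^^^^^^^^^^^^^^^^^^^^^^^^^^^^^^^^^
ValueError: all the input array dimensions except for the concatenation axis must match exactly, but along dimension 0, the array at index 0 has size 500 and the array at index 1 has size 498
```

View pics/c1.png

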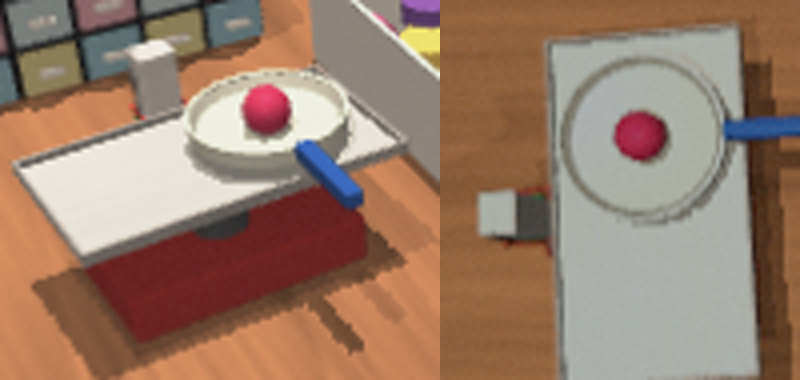

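The crops show the dish on the far half of the pan, with the bead centred in it and the handle over the pan's right edge. The column top is at about (155,55) in the side crop, with hints of red pointer beside it.

```bash
cat > pan.py <<'E'
from h import *
def g(n,d,x0,y0,x1,y1):
    uv=np.array([[x,y] for x in range(x0,x1) for y in range(y0,y1)]);c=cloud(n,uv,d);return np.round(np.median(c,0),4),round(float(c[:,2].std()),4)
def report(tag):
    S,ds=manip.snapshot('side');T,dt=manip.snapshot('top')
    print('top pan',g('top',dt,158,240,168,255),'far pan strip',g('top',dt,180,178,190,184),'col top',g('top',dt,130,221,135,227),'counter',g('top',dt,210,235,230,250),'scale-near counter',g('top',dt,120,245,135,260))
    print('side pan',g('side',ds,158,165,175,172),'col top',g('side',ds,175,132,182,134),'counter',g('side',ds,150,200,158,210))
    return S,ds,T,dt
E
python3 - <<'E'
from pan import *
np.set_printoptions(precision=4,suppress=True)
S,ds,T,dt=report('0')
uv=np.array([[x,y] for x in range(138,205) for y in range(170,275)]);c=cloud('top',uv,dt)
k=(c[:,2]>.088)&(c[:,2]<.112)
m=np.zeros(dt.shape,np.uint8);m[uv[k,1],uv[k,0]]=255
ct=max(cv2.findContours(m,cv2.RETR_EXTERNAL,cv2.CHAIN_APPROX_NONE)[0],key=cv2.contourArea)[:,0]
for z in(.100,.103):print('pan rect',cv2.minAreaRect((plane('top',ct,z)[:,:2]*1000).astype(np.float32)))
# dish rim circle, by depth
k=(c[:,2]>.116)&(np.hypot(c[:,0]-.573,c[:,1]-.223)<.075)
print('dish rim circ',cv2.minEnclosingCircle((c[k,:2]*1000).astype(np.float32)),np.percentile(c[k,2],[50,95]))
big=lambda p,x0,y0,x1,y1,f:cv2.resize(p[y0:y1,x0:x1,::-1],None,fx=f,fy=f,interpolation=cv2.INTER_CUBIC)
cv2.imwrite('pics/c2.png',np.hstack([big(S,165,120,205,160,9),big(S,180,225,225,265,9)]))
# weight knobs: top points by depth
for s,t in(((198,239),(253,251)),((220,275),(298,249)),((234,296),(320,247))):
    for n,(u,v),d in(('side',s,ds),('top',t,dt)):
        uv=np.array([[x,y] for x in range(u-10,u+11) for y in range(v-12,v+11)]);c=cloud(n,uv,d);k=c[:,2]>.026;f=(c[:,2]>.006)
        print(n,k.sum(),c[k].mean(0),c[k][:,2].max(),'ext',(c[k].max(0)+c[k].min(0))/2)
E
```

```text
top pan (array([0.4534, 0.2461, 0.0946]), 0.0825) far pan strip (array([0.6416, 0.1861, 0.0949]), 0.1297) col top (array([0.5176, 0.3159, 0.1433]), 0.0018) counter (array([ 0.4658,  0.0966, -0.0015]), 0.064) scale-near counter (array([ 0.4405,  0.3831, -0.0021]), 0.0739)
side pan (array([0.4451, 0.2189, 0.0946]), 0.0514) col top (array([0.5204, 0.3113, 0.143 ]), 0.0007) counter (array([ 0.3865,  0.2054, -0.0026]), 0.0013)
pan rect ((525.3270874023438, 234.557373046875), (252.56399536132812, 163.4906768798828), 3.9050650596618652)
pan rect ((525.103515625, 233.72860717773438), (251.81248474121094, 163.00413513183594), 3.905064821243286)
dish rim circ ((574.6317749023438, 217.55723571777344), 68.908203125) [0.1205 0.1358]
side 39 [ 0.4239 -0.0585  0.079 ] 0.6573405443160113 ext [ 0.3524 -0.3298  0.3419]
top 29 [ 0.4411 -0.01    0.1074] 1.108197361302804 ext [ 0.4422 -0.022   0.5692]
side 57 [ 0.4375 -0.1486  0.043 ] 0.6573405443160113 ext [ 0.3546 -0.3949  0.3418]
top 30 [ 0.4432 -0.1347  0.0687] 1.108197361302804 ext [ 0.4426 -0.0946  0.5685]
side 61 [ 0.4364 -0.2198  0.0524] 0.6573405443160113 ext [ 0.3548 -0.4281  0.3421]
top 30 [ 0.4445 -0.2029  0.032 ] 0.0382990885858967 ext [ 0.4442 -0.2025  0.033 ]
```

View pics/c2.png

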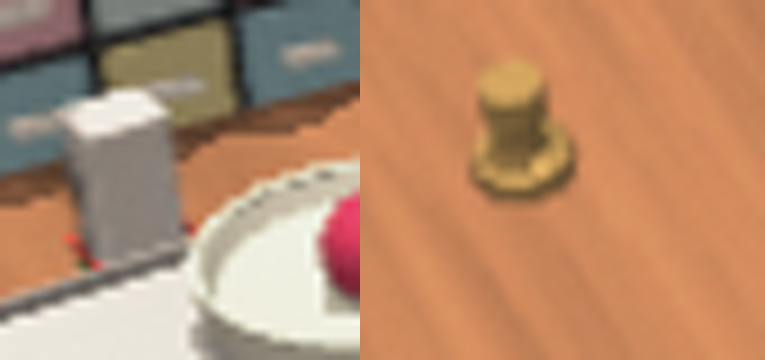

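Run:
```python
from h import *
np.set_printoptions(precision=4,suppress=True)
S,ds=manip.snapshot('side');T,dt=manip.snapshot('top')
for s,t in(((198,239),(253,251)),((220,275),(298,249)),((234,296),(320,247))):
    pix=[]
    for n,(u,v),d in(('side',s,ds),('top',t,dt)):
        uv=np.array([[x,y] for x in range(u-10,u+11) for y in range(v-12,v+11)]);c=cloud(n,uv,d);k=(c[:,2]>.024)&(c[:,2]<.045);k2=(c[:,2]>.004)&(c[:,2]<.045)
        print(n,k.sum(),c[k].mean(0),np.median(c[k],0),'foot+knob ext',(c[k2].max(0)+c[k2].min(0))/2);pix.append(uv[k].mean(0))
    print('tri knob',*tri(*pix))
# handle from top depth
for n,d,r,col in(('top',dt,(182,192,225,212),0),('side',ds,(205,150,240,180),0)):
    uv=mask({'top':T,'side':S}[n],(100,120,50),(125,255,255),r);c=cloud(n,uv,d);k=(c[:,2]>.11)&(c[:,2]<.135);c=c[k]
    print(n,'handle',c.mean(0),'dir',np.linalg.svd(c[:,:2]-c[:,:2].mean(0))[2][0],c.min(0),c.max(0))
# column top centre, pan long edges (right side edge) by depth
uv=np.array([[x,y] for x in range(120,206) for y in range(170,280)]);c=cloud('top',uv,dt)
k=(c[:,2]>.139)&(c[:,2]<.148)&(c[:,1]>.28);print('col',cv2.minAreaRect((c[k,:2]*1000).astype(np.float32)),c[k].mean(0))
k=(c[:,2]>.088)&(c[:,2]<.112)&(c[:,1]<.285)
print('pan ext',[(round(x,3),np.round([c[k&(abs(c[:,0]-x)<.006),1].min(),c[k&(abs(c[:,0]-x)<.006),1].max()],4)) for x in(.42,.45,.48,.62,.64)],c[k].min(0),c[k].max(0), 'y-slices',[np.round([c[k&(abs(c[:,1]-y)<.006),0].min(),c[k&(abs(c[:,1]-y)<.006),0].max()],4) for y in(.17,.22,.27)])
```

```text
side 43 [ 0.4372 -0.0093  0.0303] [ 0.437  -0.0105  0.031 ] foot+knob ext [ 0.4377 -0.0096  0.0193]
top 27 [ 0.4404 -0.0074  0.0323] [ 0.4401 -0.0061  0.0322] foot+knob ext [ 0.4384 -0.0049  0.0204]
tri knob [ 0.4391 -0.0069  0.0277] 0.0025013530629745266
side 58 [ 0.4407 -0.1396  0.0318] [ 0.4407 -0.1397  0.0325] foot+knob ext [ 0.4416 -0.1399  0.02  ]
top 29 [ 0.4429 -0.1379  0.0326] [ 0.4437 -0.1384  0.0327] foot+knob ext [ 0.439  -0.144   0.0207]
tri knob [ 0.4421 -0.1379  0.0294] 0.0016519922538374852
side 65 [ 0.4424 -0.2054  0.0312] [ 0.4422 -0.2062  0.0319] foot+knob ext [ 0.4425 -0.2042  0.0197]
top 30 [ 0.4445 -0.2028  0.0324] [ 0.4455 -0.2034  0.0322] foot+knob ext [ 0.456  -0.2071  0.0206]
tri knob [ 0.4439 -0.2032  0.0281] 0.0012486604953861726
top handle [0.5766 0.1299 0.1229] dir [ 0.0495 -0.9988] [0.5701 0.0913 0.1115] [0.5832 0.167  0.128 ]
side handle [0.5747 0.1236 0.1208] dir [ 0.0461 -0.9989] [0.5689 0.0885 0.1129] [0.5836 0.1652 0.1255]
col ((519.419189453125, 315.41204833984375), (32.80112075805664, 25.748655319213867), 2.272878408432007) [0.52   0.3157 0.1429]
pan ext [(0.42, array([0.1468, 0.2849])), (0.45, array([0.148 , 0.2842])), (0.48, array([0.1509, 0.2845])), (0.62, array([0.1606, 0.285 ])), (0.64, array([0.1618, 0.2849]))] [0.3964 0.1462 0.0882] [0.6554 0.285  0.112 ] y-slices [array([0.4029, 0.6541]), array([0.4008, 0.6521]), array([0.3965, 0.6471])]
```

carry_out --increments "1 9 -19 0 0 0 0;1 18 -38 0 0 0 0;1 18 -38 0 0 0 0;1 18 -38 0 0 0 0;1 18 -38 0 0 0 0;1 18 -38 0 0 0 0;1 18 -38 0 0 0 0;1 18 -38 0 0 0 0"

```text
time: 1.2
tool_pos: [0.2917, 0.3185, 0.2229]
orientation: [-0.0, 0.992, -0.126, 0.0]
contact_force: [0.1, 0.2, -0.4]
width: 0.997
gripper_force: 0.0
```

carry_out --increments "1 18 -42 0 0 0 0;1 18 -42 0 0 0 0;1 18 -42 -10 0 0 0;1 18 -42 -20 0 0 0;1 18 -42 -20 0 0 0;1 18 -42 -20 0 0 0;1 18 -42 -20 0 0 0;1 22 -32 -10 0 0 0"

```text
time: 2.0
tool_pos: [0.4383, -0.0084, 0.1212]
orientation: [0.0, 0.992, -0.127, -0.001]
contact_force: [1.6, 1.2, 0.2]
width: 1.0
gripper_force: 0.0
```

carry_out --increments "0.6 0 0 -30 0 0 0;0.6 0 0 -30 0 0 0;0.6 0 0 -20 0 0 0;0.6 0 0 -10 0 0 0;0.6 0 0 0 0 0 0"

```text
time: 2.5
tool_pos: [0.4387, -0.0061, 0.0317]
orientation: [0.001, 0.992, -0.126, -0.001]
contact_force: [-0.1, 0.3, -0.1]
width: 0.65
gripper_force: 0.0
```

carry_out --increments "0.6 0 -1 -10 0 0 0;0.6 0 0 -10 0 0 0;0.6 0 0 0 0 0 0;0 0 0 0 0 0 0;0 0 0 0 0 0 0;0 0 0 0 0 0 0;0 0 0 0 0 0 0;0 0 0 0 0 0 0" --squeeze 15

```text
time: 3.3
tool_pos: [0.4394, -0.0069, 0.0127]
orientation: [-0.0, 0.992, -0.126, 0.0]
contact_force: [-0.1, 0.2, -0.9]
width: 0.233
gripper_force: 0.0
```

carry_out --increments "0 0 0 -1 0 0 0;0 0 0 0 0 0 0;0 0 0 0 0 0 0;0 0 0 0 0 0 0;0 0 0 10 0 0 0;0 0 0 30 0 0 0;0 0 0 40 0 0 0;0 0 0 40 0 0 0"

```text
time: 4.1
tool_pos: [0.4386, -0.0071, 0.133]
orientation: [0.0, 0.992, -0.126, -0.001]
contact_force: [2.2, 0.2, -0.7]
width: 0.199
gripper_force: 15.0
```

carry_out --increments "0 2 20 20 0 0 0;0 3 35 20 0 0 0;0 4 35 0 0 0 0;0 4 35 0 0 0 0;0 4 35 0 0 0 0;0 4 30 0 0 0 0;0 0 0 -10 0 0 0;0 0 0 0 0 0 0"

```text
time: 4.9
tool_pos: [0.4588, 0.1827, 0.1601]
orientation: [0.001, 0.992, -0.126, -0.002]
contact_force: [-1.5, -1.1, -1.9]
width: 0.195
gripper_force: 15.0
```

carry_out --increments "0 0 0 -20 0 0 0;0 0 0 -15 0 0 0;0 0 0 -9 0 0 0;0 0 0 -4 0 0 0;0 0 0 -4 0 0 0;0 0 0 -4 0 0 0;0 0 0 -4 0 0 0;0 0 0 -1 0 0 0"

```text
time: 5.7
tool_pos: [0.4604, 0.1832, 0.1005]
orientation: [-0.0, 0.992, -0.126, 0.0]
contact_force: [-0.0, -0.3, -0.4]
width: 0.197
gripper_force: 15.0
```

carry_out --increments "0 0 0 0 0 0 0;0 0 0 0 0 0 0;0 0 0 0 0 0 0;0 0 0 0 0 0 0"

```text
time: 6.1
tool_pos: [0.4604, 0.1832, 0.1007]
orientation: [-0.0, 0.992, -0.126, 0.0]
contact_force: [0.3, -0.9, 0.1]
width: 0.199
gripper_force: 15.0
```

Run:
```python
from pan import *
report('1');o=manip.get_obs();print(o['tool_pos'],o['contact_force'])
```

```text
top pan (array([0.4522, 0.1433, 0.456 ]), 0.0546) far pan strip (array([0.6436, 0.187 , 0.0869]), 0.1307) col top (array([0.4956, 0.2004, 0.4572]), 0.1438) counter (array([ 0.4655,  0.0903, -0.0006]), 0.121) scale-near counter (array([0.4446, 0.2036, 0.4642]), 0.0433)
side pan (array([0.4338, 0.1657, 0.1242]), 0.0397) col top (array([0.4952, 0.2114, 0.1934]), 0.0181) counter (array([ 0.3863,  0.2051, -0.0026]), 0.0013)
[0.46036043 0.18318931 0.10066181] [ 0.48356236 -0.74338564  0.385499  ]
```

carry_out --increments "0 0 0 -2 0 0 0;0 0 0 0 0 0 0;0.24 0 0 0 0 0 0;0.3 0 0 0 0 0 0;0.4 0 0 0 0 0 0;0.5 0 0 0 0 0 0;0.5 0 0 0 0 0 0;0.5 0 0 0 0 0 0"

```text
time: 7.0
tool_pos: [0.4603, 0.1831, 0.0986]
orientation: [-0.0, 0.992, -0.126, 0.0]
contact_force: [-0.1, -0.2, -0.1]
width: 0.486
gripper_force: 0.0
```

carry_out --increments "0.5 0 0 0 0 0 0;0.5 0 0 15 0 0 0;0.5 0 0 30 0 0 0;0.5 0 0 40 0 0 0;0.6 0 -20 40 0 0 -0.14;0.6 0 -30 20 0 0 -0.14;0.6 10 -30 0 0 0 -0.14;0.6 20 -20 0 0 0 -0.14"

```text
time: 7.8
tool_pos: [0.4898, 0.0818, 0.2451]
orientation: [-0.001, 0.917, -0.398, 0.001]
contact_force: [0.4, 0.1, -0.1]
width: 0.597
gripper_force: 0.0
```

carry_out --increments "0.6 10 -20 0 0 0 -0.14;0.6 10 -20 0 0 0 -0.14;0.6 10 -20 0 0 0 -0.14;0.6 0 0 0 0 0 -0.14;0.6 0 0 0 0 0 -0.14;0.6 0 0 0 0 0 0;0.6 0 0 0 0 0 0"

```text
time: 8.5
tool_pos: [0.5202, 0.0231, 0.2435]
orientation: [0.0, 0.728, -0.685, -0.0]
contact_force: [0.0, 0.4, -0.9]
width: 0.603
gripper_force: 0.0
```

Run:
```python
from pan import *
np.set_printoptions(precision=4,suppress=True)
S,ds,T,dt=report('2')
big=lambda p,x0,y0,x1,y1,f:cv2.resize(p[y0:y1,x0:x1,::-1],None,fx=f,fy=f,interpolation=cv2.INTER_CUBIC)
cv2.imwrite('pics/c3.png',np.hstack([big(S,140,120,250,210,4),big(T,118,170,208,260,4)]))
o=manip.get_obs();print(o['tool_pos'],o['q'],o['orientation'],o['time'])
```

```text
top pan (array([0.4519, 0.109 , 0.5745]), 0.044) far pan strip (array([0.6438, 0.1886, 0.0845]), 0.0021) col top (array([0.4865, 0.15  , 0.588 ]), 0.0011) counter (array([0.4629, 0.056 , 0.3281]), 0.1818) scale-near counter (array([0.4457, 0.1519, 0.5977]), 0.048)
side pan (array([0.4491, 0.232 , 0.0846]), 0.0126) col top (array([0.4752, 0.1483, 0.2293]), 0.0862) counter (array([ 0.3862,  0.206 , -0.0024]), 0.103)
[0.5202 0.0233 0.2436] [ 0.3566  0.1914 -0.2109 -0.     -1.1684 -0.2963] [-0.      0.7281 -0.6855  0.    ] 8.6
```

View pics/c3.png

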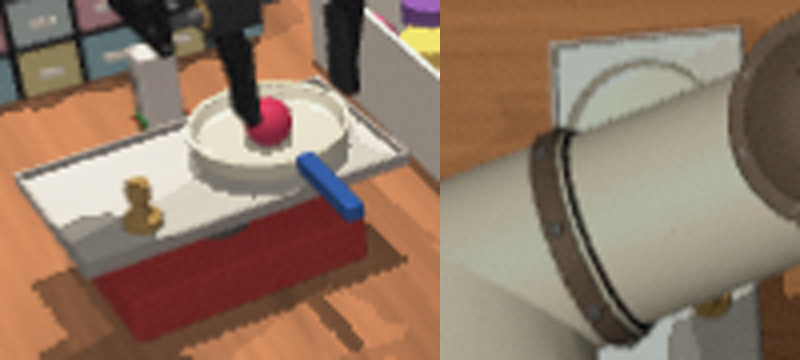

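The weight stands on the pan at about (140,205) in the side crop. The bead is still centred in the dish, and green shows at the pointer by the column. The pan dropped 10 mm, to about 13.5 mm, which is inside the band. Next I grip the handle.

carry_out --increments "0.5 14 25 0 0 0 0;0.5 14 25 -20 0 0 0;0.5 14 25 -25 0 0 0;0.5 14 24 -25 0 0 0;0.5 0 0 -20 0 0 0;0.5 0 0 -20 0 0 0;0.5 0 0 -20 0 0 0;0.5 0 0 -10 0 0 0"

```text
time: 9.4
tool_pos: [0.5753, 0.1221, 0.1016]
orientation: [0.001, 0.728, -0.686, -0.001]
contact_force: [-0.1, -0.1, 0.0]
width: 0.499
gripper_force: 0.0
```

carry_out --increments "0.4 0 0 -10 0 0 0;0.35 0 0 -4 0 0 0;0.3 0 0 0 0 0 0;0.26 0 0 0 0 0 0;0.25 0 0 0 0 0 0" --squeeze 5

```text
time: 9.9
tool_pos: [0.5768, 0.1223, 0.0904]
orientation: [-0.001, 0.727, -0.686, 0.0]
contact_force: [0.5, -0.3, -0.5]
width: 0.266
gripper_force: 0.0
```

Run:
```python
from pan import *
np.set_printoptions(precision=4,suppress=True)
S,ds,T,dt=report('3')
o=manip.get_obs();print(o['tool_pos'],o['orientation'],o['time'],o['contact_force'],o['width'])
a=mask(S,(165,120,80),(179,255,255),(195,138,220,165));print('bead',len(a),a.mean(0),plane('side',[a.mean(0)],.107))
cv2.imwrite('pics/c4.png',cv2.resize(S[110:210,180:280,::-1],None,fx=6,fy=6,interpolation=cv2.INTER_CUBIC))
```

```text
top pan (array([0.4534, 0.2488, 0.0848]), 0.0833) far pan strip (array([0.5729, 0.104 , 0.4566]), 0.0834) col top (array([0.4976, 0.2098, 0.4285]), 0.0031) counter (array([ 0.4656,  0.0965, -0.0013]), 0.1273) scale-near counter (array([0.4448, 0.195 , 0.4876]), 0.0433)
side pan (array([0.4487, 0.2321, 0.0848]), 0.0532) col top (array([0.5206, 0.3107, 0.1431]), 0.0011) counter (array([ 0.3865,  0.2046, -0.0021]), 0.103)
[0.5766 0.1222 0.0902] [-0.0006  0.7273 -0.6863  0.0002] 10.0 [-0.3301 -0.1587  0.6621] 0.25327591074615596
bead 8 [203.5 153.5] [[0.5593 0.2169 0.107 ]]
```

View pics/c4.png

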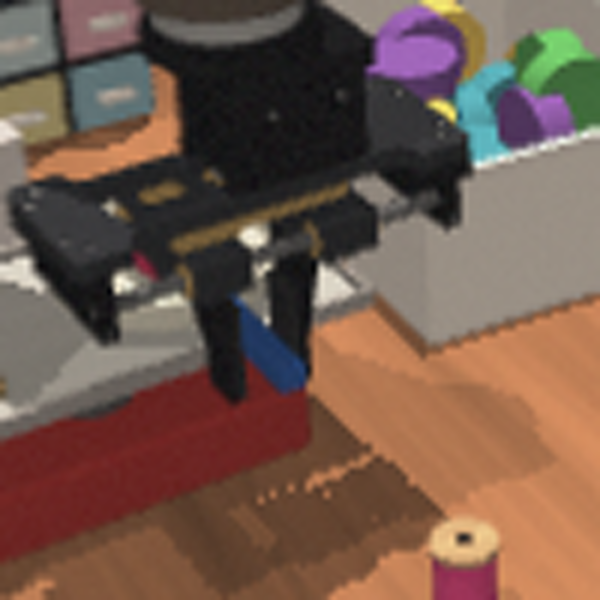

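The fingers straddle the blue handle at about (270,350) with similar gaps on each side.

carry_out --increments "0.22 0 0 0 0 0 0;0.2 0 0 0 0 0 0;0.18 0 0 0 0 0 0;0.17 0 0 0 0 0 0;0.1 0 0 0 0 0 0;0 0 0 0 0 0 0;0 0 0 0 0 0 0;0 0 0 0 0 0 0" --squeeze 5

```text
time: 10.8
tool_pos: [0.5764, 0.1222, 0.0896]
orientation: [-0.0, 0.727, -0.686, 0.0]
contact_force: [0.7, 0.3, 0.1]
width: 0.168
gripper_force: 5.0
```

carry_out --increments "0 0 0 0 0 0 0;0 0 0 0 0 0 0;0 0 0 0 0 0 0;0 0 0 0 0 0 0" --squeeze 42

```text
time: 11.2
tool_pos: [0.5762, 0.1221, 0.0895]
orientation: [0.0, 0.727, -0.686, -0.0]
contact_force: [1.3, 0.7, 0.2]
width: 0.156
gripper_force: 41.7
```

carry_out --increments "0 0 0 1 0 0 0;0 0 0 2 0 0 0;0 0 0 3 0 0 0;0 0 0 4 0 0 0;0 0 0 5 0 0 0;0 0 0 5 0 0 0;0 0 0 5 0 0 0;0 0 0 5 0 0 0"

```text
time: 12.0
tool_pos: [0.576, 0.1219, 0.1198]
orientation: [0.0, 0.727, -0.686, -0.0]
contact_force: [-0.1, -0.0, -1.5]
width: 0.155
gripper_force: 41.7
```

carry_out --increments "0 0 0 5 0 0 0;0 0 0 6 0 0 0;0 0 0 7 0 0 0;0 0 0 8 0 0 0;0 0 0 8 0 0 0;0 0 0 8 0 0 0;0 0 0 6 0 0 0;0 0 0 4 0 0 0"

```text
time: 12.8
tool_pos: [0.5765, 0.1222, 0.1724]
orientation: [-0.0, 0.727, -0.686, 0.0]
contact_force: [-0.6, -0.3, -2.5]
width: 0.156
gripper_force: 41.7
```

carry_out --increments "0 0 0 2 0 0 0;0 0 0 1 0 0 0;0 0 0 0 0 0 0;0 0 0 0 0 0 0"

```text
time: 13.2
tool_pos: [0.5761, 0.1221, 0.1742]
orientation: [0.0, 0.727, -0.686, -0.0]
contact_force: [-0.7, 0.6, -3.0]
width: 0.155
gripper_force: 41.7
```

Run:
```python
from pan import *
np.set_printoptions(precision=4,suppress=True)
S,ds,T,dt=report('4')
o=manip.get_obs();print(o['tool_pos'],o['orientation'],o['time'],o['contact_force'],o['wrist_torque'],o['width'],o['gripper_force'])
cv2.imwrite('pics/c5.png',np.hstack([cv2.resize(p[100:220,x:x+120,::-1],None,fx=3.3,fy=3.3,interpolation=cv2.INTER_CUBIC) for p,x in((S,140),(T,110))]))
```

```text
top pan (array([0.4533, 0.2401, 0.1155]), 0.0017) far pan strip (array([0.5599, 0.087 , 0.5311]), 0.0052) col top (array([0.4961, 0.1931, 0.4776]), 0.1349) counter (array([ 0.4657,  0.0978, -0.0014]), 0.064) scale-near counter (array([ 0.4422,  0.3717, -0.0012]), 0.2221)
side pan (array([0.4386, 0.1833, 0.1158]), 0.0695) col top (array([0.52  , 0.3103, 0.1426]), 0.0014) counter (array([ 0.3865,  0.2045, -0.0026]), 0.0012)
[0.5761 0.1221 0.1742] [ 0.0003  0.7273 -0.6863 -0.0001] 13.3 [-0.4172 -0.0673 -1.7283] [-0.1191  0.0012 -0.0265] 0.15481310438735726 41.73954885452986
```

View pics/c5.png

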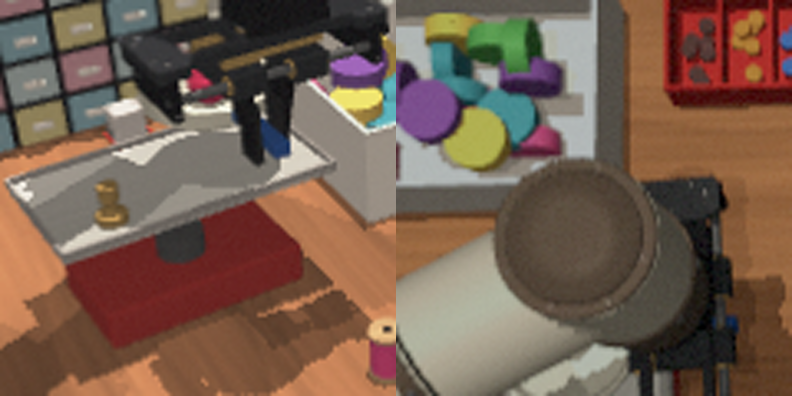

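The dish is clear of the pan at about (180,115) in the side crop. The weight is still standing on the pan at (110,205).

carry_out --increments "0 -0.6 -2 1 0 0 -0.01;0 -1.2 -4 2 0 0 -0.02;0 -1.8 -6 3 0 0 -0.03;0 -2.4 -8 3 0 0 -0.04;0 -2.7 -9 3 0 0 -0.042;0 -2.7 -9 2 0 0 -0.042;0 -2.7 -9 1 0 0 -0.042;0 -2.7 -9 1 0 0 -0.042"

```text
time: 14.1
tool_pos: [0.5591, 0.0652, 0.1907]
orientation: [0.0, -0.628, 0.779, 0.0]
contact_force: [-0.6, 0.5, -2.2]
width: 0.152
gripper_force: 41.7
```

carry_out --increments "0 -2.7 -9 0 0 0 -0.042;0 -2.7 -9 0 0 0 -0.042;0 -2.7 -9 0 0 0 -0.042;0 -2.7 -9 0 0 0 -0.042;0 -2.7 -9 0 0 0 -0.042;0 -2.7 -9 0 0 0 -0.042;0 -2.7 -9 0 0 0 -0.042;0 -2.7 -9 0 0 0 -0.042"

```text
time: 14.9
tool_pos: [0.5377, -0.0066, 0.1906]
orientation: [0.0, -0.489, 0.872, -0.0]
contact_force: [-0.5, 0.4, -2.8]
width: 0.153
gripper_force: 41.7
```

carry_out --increments "0 -2.7 -9 0 0 0 -0.042;0 -2.7 -9 0 0 0 -0.042;0 -2.7 -9 0 0 0 -0.042;0 -2.7 -9 0 0 0 -0.042;0 -2.7 -9 0 0 0 -0.042;0 -2.7 -9 0 0 0 -0.042;0 -2.7 -9 0 0 0 -0.042;0 -2.7 -9 0 0 0 -0.042"

```text
time: 15.7
tool_pos: [0.5161, -0.0786, 0.1906]
orientation: [0.0, -0.336, 0.942, 0.0]
contact_force: [1.2, 0.2, -2.7]
width: 0.156
gripper_force: 41.7
```

carry_out --increments "0 -2.7 -9 -1 0 0 -0.042;0 -2.7 -9 -2 0 0 -0.042;0 -2.7 -9 -3 0 0 -0.042;0 -2.7 -9 -4 0 0 -0.042;0 -2.7 -9 -4 0 0 -0.042;0 -2.7 -9 -4 0 0 -0.042;0 -2.7 -9 -4 0 0 -0.042;0 -2.7 -9 -4 0 0 -0.042"

```text
time: 16.5
tool_pos: [0.4944, -0.1506, 0.1641]
orientation: [-0.0, -0.174, 0.985, 0.0]
contact_force: [0.4, 0.4, -2.1]
width: 0.155
gripper_force: 41.7
```

carry_out --increments "0 -2.7 -9 -4 0 0 -0.042;0 -2.7 -9 -4 0 0 -0.042;0 -2.7 -9 -4 0 0 -0.042;0 -2.7 -9 -4 0 0 -0.042;0 -2.7 -9 -4 0 0 -0.042;0 -2.4 -8 -4 0 0 -0.04;0 -1.8 -6 -4 0 0 -0.03;0 -1.2 -4 -3 0 0 -0.02"

```text
time: 17.3
tool_pos: [0.4755, -0.2135, 0.1331]
orientation: [-0.0, -0.025, 1.0, 0.0]
contact_force: [-0.2, 0.9, -2.5]
width: 0.159
gripper_force: 41.7
```

carry_out --increments "0 -0.6 -2 -2 0 0 -0.01;0 0 0 -1 0 0 -0.01;0 0 0 0 0 0 0;0 0 0 0 0 0 0;0 0 0 0 0 0 0;0 0 0 0 0 0 0"

```text
time: 17.9
tool_pos: [0.4753, -0.2147, 0.1307]
orientation: [0.0, -0.017, 1.0, -0.0]
contact_force: [0.2, -1.2, -2.3]
width: 0.155
gripper_force: 41.7
```

```bash
cat > fin.py <<'E'
from pan import *
np.set_printoptions(precision=4,suppress=True)
S,ds,T,dt=report('5')
o=manip.get_obs();print(o['tool_pos'],o['orientation'],o['time'],o['contact_force'],o['q'])
q=o['orientation'];print('tool y yaw',np.degrees(R.from_quat([*q[1:],q[0]]).as_euler('xyz')))
# bead (pink), dish rim by height, handle blue by height
for n,p,d in(('side',S,ds),('top',T,dt)):
    m=mask(p,(165,120,80),(179,255,255),(0,0,512,384));c=cloud(n,m,d);k=(np.hypot(c[:,0]-.58,c[:,1]+.213)<.06)&(c[:,2]>.11)
    print(n,'bead',k.sum(),c[k].mean(0) if k.any() else '', plane(n,[m[k].mean(0)],.147) if k.any() else '')
    m=mask(p,(100,120,50),(125,255,255),(0,0,512,384));c=cloud(n,m,d);k=(c[:,2]>.1)&(c[:,2]<.18)&(np.hypot(c[:,0]-.5,c[:,1]+.213)<.09);c=c[k]
    if len(c)>5:print(n,'handle',len(c),c.mean(0),c.min(0),c.max(0),np.linalg.svd(c-c.mean(0))[2][0])
    uv=np.stack(np.meshgrid(range(0,512),range(0,384)),-1).reshape(-1,2);c=cloud(n,uv,d)
    h=cv2.cvtColor(p,cv2.COLOR_RGB2HSV).reshape(-1,3)
    k=(c[:,2]>.115)&(c[:,2]<.16)&(np.hypot(c[:,0]-.58,c[:,1]+.213)<.075)&(h[:,1]<70)&(h[:,2]>110);w=c[k]
    if len(w)>20:
        print(n,'dish',cv2.minEnclosingCircle((w[:,:2]*1000).astype(np.float32)),w.min(0),w.max(0))
        A=np.c_[w[:,:2]-w[:,:2].mean(0),np.ones(len(w))];print('  plane slopes',np.linalg.lstsq(A,w[:,2],rcond=None)[0])
E
python3 fin.py
python3 - <<'E'
from h import *
S,_=manip.snapshot('side');T,_=manip.snapshot('top')
cv2.imwrite('pics/c6.png',np.hstack([cv2.resize(p[y:y+150,x:x+150,::-1],None,fx=2.66,fy=2.66) for p,x,y in((S,200,180),(T,250,130))]))
E
```

```text
top pan (array([0.4533, 0.2399, 0.1155]), 0.0808) far pan strip (array([0.637 , 0.1806, 0.1163]), 0.1781) col top (array([0.5163, 0.3157, 0.1437]), 0.2406) counter (array([ 0.4658,  0.0975, -0.0014]), 0.0021) scale-near counter (array([ 0.4405,  0.3828, -0.0019]), 0.002)
side pan (array([0.4385, 0.1825, 0.1157]), 0.0494) col top (array([0.5204, 0.3113, 0.1429]), 0.0013) counter (array([ 0.3866,  0.2051, -0.0024]), 0.0011)
[ 0.4753 -0.2148  0.1306] [ 0.0001 -0.0165  0.9999 -0.    ] 18.0 [ 0.2867 -1.0179 -3.1568] [-0.113   0.2998 -0.3741  0.     -0.8967 -1.4247]
tool y yaw [-179.9982    0.012  -178.1057]
side bead 181 [ 0.5772 -0.2204  0.1587] [[ 0.5847 -0.2101  0.147 ]]
side handle 96 [ 0.4553 -0.2197  0.1521] [ 0.4418 -0.2673  0.1345] [ 0.5605 -0.2107  0.1561] [-0.9264  0.3474  0.1451]
side dish ((581.2540283203125, -213.77647399902344), 61.08002853393555) [ 0.5391 -0.2744  0.1296] [ 0.6398 -0.1531  0.1516]
  plane slopes [0.0107 0.0067 0.1392]
top bead 127 [ 0.5781 -0.2114  0.1607] [[ 0.58   -0.2138  0.147 ]]
top dish ((580.9575805664062, -213.55322265625), 59.90934371948242) [ 0.5476 -0.2733  0.1298] [ 0.6391 -0.1544  0.1583]
  plane slopes [ 0.0436 -0.0187  0.1386]
```

View pics/c6.png

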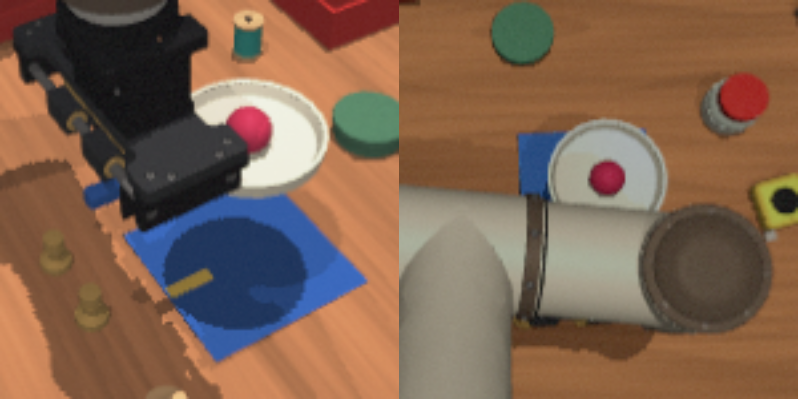

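carry_out --increments "0 0 0 -1 0 0 0;0 0 0 -2 0 0 0;0 0 0 -1 0 0 0;0 0 0 -1 0 0 0;0 0 0 0 0 0 0;0 0 0 0 0 0 0;0 0 0 0 0 0 0;0 0 0 0 0 0 0"

```text
time: 18.9
tool_pos: [0.4752, -0.2149, 0.1256]
orientation: [0.0, -0.016, 1.0, -0.0]
contact_force: [0.3, -0.1, -1.3]
width: 0.154
gripper_force: 41.7
```

Run:
```python
from h import *
np.set_printoptions(precision=4,suppress=True)
for n in('side','top'):
    p,d=manip.snapshot(n);uv=np.stack(np.meshgrid(range(0,512),range(0,384)),-1).reshape(-1,2);c=cloud(n,uv,d);h=cv2.cvtColor(p,cv2.COLOR_RGB2HSV).reshape(-1,3)
    o=np.array([.581,-.2137]);r=np.hypot(*(c[:,:2]-o).T);w=(h[:,1]<70)&(h[:,2]>110)
    for nm,k in(('rim',w&(r>.053)&(r<.062)&(c[:,2]>.135)&(c[:,2]<.16)),('inner',w&(r<.048)&(r>.02)&(c[:,2]<.15)&(c[:,2]>.11))):
        q=c[k];A=np.c_[q[:,:2]-o,np.ones(len(q))]
        if nm=='inner':A=np.c_[A,np.hypot(*(q[:,:2]-o).T)]
        print(n,nm,len(q),np.linalg.lstsq(A,q[:,2],rcond=None)[0])
    m=mask(p,(165,120,80),(179,255,255),(0,0,512,384));b=cloud(n,m,d);k=(np.hypot(*(b[:,:2]-o).T)<.06)&(b[:,2]>.11);print('bead',plane(n,[m[k].mean(0)],.147))
o=manip.get_obs();print(o['tool_pos'],o['time'],abs(o['joint_vel']).max())
```

```text
side rim 380 [ 0.0015 -0.0064  0.1405]
side inner 546 [-0.0089 -0.0001  0.1246  0.1541]
bead [[ 0.5808 -0.2148  0.147 ]]
top rim 227 [-0.0133  0.0038  0.142 ]
top inner 638 [-0.014  -0.0038  0.1257  0.1476]
bead [[ 0.5796 -0.213   0.147 ]]
[ 0.4752 -0.2149  0.1256] 19.0 0.0021295325812341515
```

```bash
python3 -c "
from workcell import manip
print(manip.sign_off())"
```

```text
the job is handed in; nothing more can be done
None
```

The job is handed in at about 19 s: one brass weight put the pan about 13.5 mm down, inside the green band (9.5 to 23.5 mm). That weight is still on the pan, and the dish is held level to within about 1° and still, about 12 cm above the middle of the mat, with the handle back along the stripe and the bead in the middle.

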